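# Unlatch and open the refill-bay gate on the coffee counter

## Robot

A 7-joint arm with a two-finger parallel gripper is mounted at the origin on the work surface. World frame = base frame: x ahead of the robot, y to its left, z up, the work surface at z = 0. Lengths are in m, angles in rad, forces in N, time in s.
With the tool pointing down it reaches from about 0.425 to 0.875 m from the base axis. Payload 4.7 kg.
Tool frame: the origin (TCP) lies at the very end of the fingers, on their centre line; the grasp point (between the pads) lies 19 mm behind it (arm.pinch_z is the z of the grasp point in the tool frame, in m); z points along the fingers, y is the line along which they close (so a half turn about z gives the same grasp; the last joint's range is limited). The gripper opens to 87 mm and grips with 3 to 60 N. Pads are 19 mm wide; open, the fingers measure 117 mm over their backs; the gripper's body (75 mm by 190 mm) begins 51 mm behind the grasp point.
Start: joints at [1.156, 0.321, -0.07, 1.45, 0.023, 1.371, -0.057], TCP at [0.27, -0.591, 0.223] pointing down, gripper open.
Joint ranges: [-2.86, 2.86], [-0.3, 2.09], [-1.38, 1.24], [0.06, 2.45], [-1.56, 4.7], [0.09, 2.05], [-2.69, 2.69]. Speed limits (rad/s): [2.57, 2.57, 3.14, 3.14, 3.14, 3.14, 3.14].

## Interface

Orientations are given as a rotation vector (axis times angle).
In Python, from bench import status, optics, arm, outline_of gives the robot as it stands.
- The arm moves only by the tool arm_command, never from a script. Its argument "moves" is one flat list of numbers, 7 for each row, row after row: the turn, a rotation vector about the world's x, y, z as a fraction of full scale, then the shift along the world's x, y, z as a fraction of full scale, then the closure, from -1 (fully open) to 1 (shut). In form: [ax, ay, az, dx, dy, dz, gripper, ax, ay, az, dx, dy, dz, gripper, ...]. A call has 1 to 10 rows; each row is the pose to reach, as a shift and turn from the pose commanded when the call began; what a row does not reach only later rows make up. Full scale, the value 1, is 80 mm for a shift and 2 rad for a turn. A row lasts 1/8 s, in which the tool goes at most 62.5 mm and 10.7 degrees, less where a joint would pass 70% of its speed; a pose out of reach is approached as far as the arm can. A call with a number of a shift or a turn outside -1 to 1 is refused whole. A call with a gripper value outside its range is refused whole. The fingers move at their own pace and stop on an object; "grip_force" is the grip in N (left out, the last holds). Time passes only in rows, so rows that repeat a pose let the fingers close. It gives the time, the measured TCP pose, the force, the opening and the grip force at its end, in the units of the state.
- status.get_state(): the state, without advancing time (a new reading comes with each control period).
- optics.capture(name): name is "scene" or "top"; returns the picture (420x560x3 uint8, blue, green, red); there is no depth.
- optics.camera_params(name): a dict with "fx", "fy", "cx", "cy" (pixels), "world_to_cam" (4x4, takes a point from world to camera coordinates). Camera axes: x right, y down, z forward; pixel columns grow to the right and rows downward; lengths in m; the calibration is good to about 2 mm. A picture is of the moment at which its call begins. camera_params takes no time and is no camera call.
- arm.sign_off(): hands the job in; it is judged then, once.
Trained networks look in the newest picture that a camera, given by its name, has taken for a name from the list of things; names that differ only in an ending like _2 or _b are one class to them, and where a whole thing is asked for, a point or a joint stands for the part that bears it (a point fixed in the world has none). Each returns a list of dicts, best first, with "p" (0 to 1); they miss things now and then, are a little off and sometimes report something else, mostly with a low value. They report only what shows in the picture. A call takes as long as a camera call.
- outline_of(camera, name): "mask" (420x560 bool, what is visible of it) and "bbox" ([left, top, right, bottom] in pixels, round what is visible of it).
The state is a dict: "clock": time; "q": joint angles; "qd": joint speeds; "effort": joint torques, N m; "tcp_pos": TCP position; "tcp_rot": TCP orientation; "ft_force": force on the tool from outside, world axes, zero at the start; "ft_torque": the same for the moment, N m; "grip_width": finger opening in m; "grip_force": force on a finger pad.
Only numpy, scipy, OpenCV 4.12 (cv2) and the standard library are available. Lean on these libraries where they do the work, as an engineer would, in place of code of your own. Each camera call takes 0.05 s, during which the arm holds its last target. There are 200 camera calls.

## Task

Open the low wooden gate in the steel guard rail so that the stock behind it can be reached: press the thumb lever down, gently, until the latch bar has risen clear out of its catch, keep it held there while you push the gate away from you, and swing it wide open to about a right angle. Do not force the latch against its catch or fling the gate, move the bar only by its lever, and leave the gate standing open with the bar dropped back level and the other things on the counter undisturbed.

Things in the scene. Friction and masses are not known exactly. Their poses are not given: they have to be found in the camera images.
- rail_frame: Fixed steel guard rail on the counter with a gate between two posts 24 mm square, 170 mm tall (ball tops to 183 mm). Origin: on the counter, middle of the gate opening, mid-thickness of the shut gate. x points through the opening into the bay, away from the robot; y along the rail to the hinge post (y = +148 mm); z up. Side rails 100 mm high run 87 mm beyond each post, then 130 mm back along +x.
- latch_post (a point): Top of the latch post, at y = -178 mm of rail_frame. On its side facing the gate sits the catch, a dark bracket: an upright lip behind the bar (its +x side) that stops the gate opening, and a rubber-faced strap above the bar. It was set by hand: its height varies by 20 mm and is not measured. It is light and bends if the bar is driven against it with over 12 N (16 N at the pad).
- gate_hinge (a point): Point on the gate's vertical hinge axis at counter height, 130 mm along +y from the rail_frame origin. Does not move when the gate swings.
- gate (a joint): Angle of the gate: 0 = shut, positive = swung into the bay (free end goes to rail_frame +x, counter-clockwise seen from above), stop at 1.65. Wooden board 252 mm wide, 12 mm thick, 14 to 155 mm above the counter, 0.4 to 0.65 kg. Its hinge has dry friction of 0.12 N m, so it stays where it is left. While latched it has about 0.005 rad of play, then bears on the catch.
- gate_edge (a point): Top corner of the gate's free edge, 257 mm from the hinge axis, 155 mm above the counter, mid-thickness. The gate's near face lies 6 mm in front of its mid-plane (towards -x when shut).
- thumb_lever (a joint): Angle of the rocker latch: 0 = at rest, bar level; grows as the pad is pressed down and the bar rises; up to 0.50 if free. Takes 1 to 2 N at the pad. The bar clears the catch's lip somewhere between 0.05 and 0.32; a further 0.02 to 0.07 on it meets the strap, felt as a firm stop: there it is always clear. Once the gate is 0.2 open the strap no longer limits it; a released lever falls back to 0.
- thumb_pad (a point): Centre of the top face of the thumb pad: flat steel plate 42 mm (out from the gate) x 30 mm (along it) x 6 mm, level, on the gate's near (robot) side; 133 mm above the counter at rest, 124 mm from the hinge axis along the gate, centre 25 mm in front of the gate's face, 66 mm from the lever's pivot. Moves with lever and gate. Free room above; the gate's top edge is 22 mm higher.
- latch_bar: Flat steel latch bar 90 mm long, 14 mm high, 8 mm thick, on the gate's near face, one piece with the thumb lever. Origin at their common pivot, 125 mm above the counter, 190 mm from the hinge axis; the bar runs 90 mm from there along its -y axis (away from the hinge) into the catch on the latch post, the thumb lever along +y.
- mug: White mug, 80 mm wide, 90 mm tall, standing in front of the rail near the latch post. Bystander; origin under its centre.
- spoon: Steel spoon 140 mm long lying in front of the gate. Bystander.
- stirrer_cup: Paper cup with wooden stirrers, 76 mm wide, 140 mm tall in all, in front of the rail near the hinge post. Bystander; origin under its centre.
- sugar_jar: Glass jar 76 mm wide, 110 mm tall, in the bay outside the gate's sweep. Bystander; origin under its centre.
- coffee_tin: Dark tin 80 mm wide, 120 mm tall, outside the side rail by the latch post. Bystander; origin under its centre.
- milk_jug: Steel jug 80 mm wide, 100 mm tall, beyond the side rail by the hinge post. Bystander; origin under its centre.
- bowl: Small blue bowl 70 mm wide, 40 mm tall, in the bay beside the latch post. Bystander; origin under its centre.

How it is judged:
By the outcome, as a careful person would: the job done as asked, in the order asked, and still so for the second after the job is handed in, with the robot touching nothing.
It also fails if it takes over 48 s, if anything falls off the work surface, if the arm or the gripper's body presses on something with over 40 N, if the wrist force passes 120 N, or if a joint passes its speed limit or range.

## Working session

There is one attempt and no reset: what is moved stays moved. The work goes in short steps, Python scripts to look and compute and a tool call to move; the robot and the scene stay as the last step left them, time stands still between calls to the robot, and variables do not carry over. Pictures are saved under pics/ and viewed, at most 10 in all, crops included, and the job is handed in when it is done.

Besides the shell and the picture viewer there is one more tool, called after "Request:" as name(argument=value, ...) on one line, values as JSON. arm_command: Moves the arm, as the interface text tells. Its arguments: {"type":"object","properties":{"moves":{"type":"array"},"grip_force":{"type":"number"}},"required":["moves"]}

```bash
ls; mkdir -p pics
python3 - <<'E'
from bench import status, optics, arm, outline_of
import cv2
s=status.get_state(); print({k:s[k] for k in s})
for n in("scene","top"):
    cv2.imwrite(f"pics/{n}0.png",optics.capture(n)); print(n,optics.camera_params(n))
    for t in("rail_frame","gate","thumb_pad","latch_bar","mug","stirrer_cup"):
        for o in outline_of(n,t)[:2]: print(t,round(o["p"],2),o["bbox"])
E
```

```text
pics
{'clock': 0.0, 'q': array([ 1.15610011,  0.32186762, -0.07008516,  1.45170022,  0.02257246,
        1.37077547, -0.05690763]), 'qd': array([-1.41227527e-03, -9.55499676e-04, -7.91640849e-04, -2.49751044e-04,
       -7.89407334e-04,  7.71753096e-07, -1.64508048e-03]), 'effort': array([ 3.13586479e-04, -4.91283774e+01, -4.03807629e-01, -3.12527382e+01,
       -6.38326071e-02,  4.35631745e-02,  1.82720810e-04]), 'tcp_pos': array([ 0.26998528, -0.59066016,  0.22141986]), 'tcp_rot': array([-3.06779943e+00, -6.68026649e-01,  7.64319500e-04]), 'ft_force': array([-0.19868816,  0.47783063,  0.30563856]), 'ft_torque': array([ 0.01215986,  0.01415904, -0.02278089]), 'grip_force': 0.0, 'grip_width': 0.0872849772523517}
scene {'fx': 457.74533606558737, 'fy': 457.74533606558737, 'cx': 274.4809193874803, 'cy': 209.83209743085357, 'world_to_cam': array([[ 0.18585219,  0.98253561,  0.00909572, -0.10792516],
       [ 0.68041404, -0.1220148 , -0.72259887, -0.27151194],
       [-0.70886931,  0.14048544, -0.69120775,  1.7647684 ],
       [ 0.        ,  0.        ,  0.        ,  1.        ]])}
rail_f
[... 299 characters left out ...]
p 0.19 [257.3, 189.5, 263.5, 190.6]
top {'fx': 437.70259360615165, 'fy': 437.70259360615165, 'cx': 276.54019577131186, 'cy': 198.7277674043404, 'world_to_cam': array([[ 0.02141195, -0.99976412, -0.00363657, -0.00831882],
       [-0.99650942, -0.0210484 , -0.08078325,  0.5552533 ],
       [ 0.08068765,  0.0053536 , -0.99672506,  1.28515347],
       [ 0.        ,  0.        ,  0.        ,  1.        ]])}
rail_frame 0.74 [203.2, 160.4, 388.5, 241.5]
gate 0.73 [386.5, 198.8, 423.9, 231.5]
gate 0.64 [241.6, 210.2, 336.8, 238.2]
thumb_pad 0.91 [281.3, 220.4, 336.6, 237.8]
thumb_pad 0.29 [242.4, 209.7, 336.7, 239.7]
mug 0.19 [205.4, 160.6, 391.3, 237.5]
stirrer_cup 0.92 [198.6, 224.1, 229.0, 249.1]
```

Run:
```python
import cv2
a=cv2.imread("pics/top0.png");cv2.imwrite("pics/topc.png",cv2.resize(a[140:290,170:430],None,fx=3,fy=3,interpolation=cv2.INTER_CUBIC))
a=cv2.imread("pics/scene0.png");cv2.imwrite("pics/scenec.png",cv2.resize(a[155:300,140:380],None,fx=3.3,fy=3.3,interpolation=cv2.INTER_CUBIC))
```

```text
(no output)
```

View pics/topc.png

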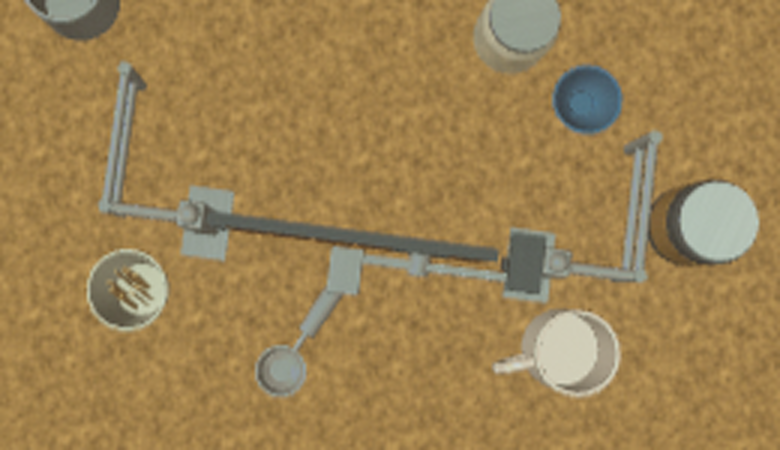

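View pics/scenec.png

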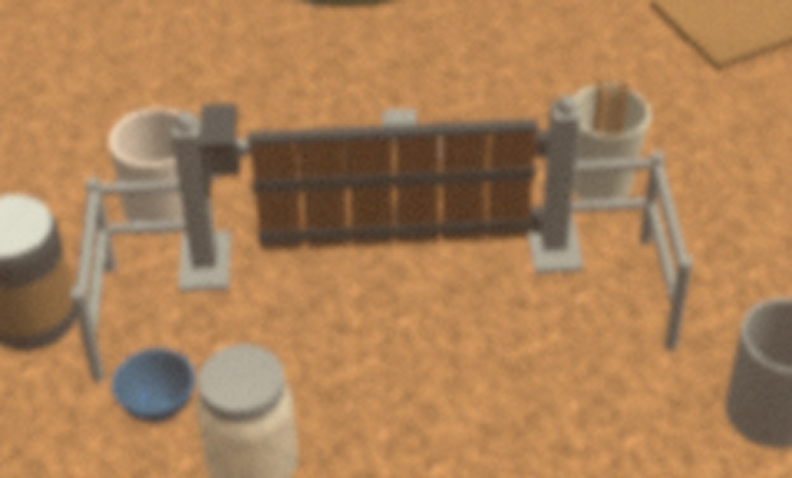

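The top crop shows the hinge post ball at crop (190,213), the latch post ball at (559,262), the pad at (345,271), the gate's free top corner at (497,254), the spoon below the pad, the mug at (570,352) and the stirrer cup at (127,290). The scene crop shows the gate from the bay side, shut.

```bash
cat > h.py <<'E'
import numpy as np
from bench import status, optics
def ray(cam,uv,z):
    c=optics.camera_params(cam);T=c["world_to_cam"];R,t=T[:3,:3],T[:3,3]
    d=R.T@np.array([(uv[0]-c["cx"])/c["fx"],(uv[1]-c["cy"])/c["fy"],1]);o=-R.T@t
    return o+d*(z-o[2])/d[2]
E
python3 - <<'E'
from h import *
np.set_printoptions(precision=4,suppress=True)
f=lambda x,y:(170+x/3,140+y/3)
g=lambda x,y:(140+x/3.3,155+y/3.3)
P={}
for n,p,z in(("hpost",(190,213),.176),("lpost",(559,262),.176),("pad",(345,271),.133),("edge",(497,254),.155),("gtop_h",(215,219),.155),("mug",(575,352),.09),("mughandle",(497,367),.06),("cup",(128,290),.1),("spoonbowl",(281,371),.005),("sugar",(525,22),.11),("bowl",(588,98),.04)):
    P[n]=ray("top",f(*p),z);print(n,P[n])
for n,p,z in(("hpost_s",(566,107),.176),("lpost_s",(184,127),.176),("pad_s",(400,117),.133),("edge_s",(251,133),.155)):
    print(n,ray("scene",g(*p),z))
d=P["hpost"]-P["lpost"];print(np.linalg.norm(d[:2]));y=d[:2]/np.linalg.norm(d[:2])
o=P["lpost"][:2]+y*.178; o=(o+P["hpost"][:2]-y*.148)/2;x=np.array([y[1],-y[0]]);H=o+y*.13
print("o",o,"y",y,"x",x,"yaw",np.arctan2(x[1],x[0]),"hinge",H,"pad pred",H-y*.124-x*.031,"edge",H-y*.257,"reach pad",np.linalg.norm(H-y*.124-x*.031))
for k in P:
    r=P[k][:2]-o; print(k,r@x,r@y)
from scipy.spatial.transform import Rotation as R
print(R.from_rotvec(status.get_state()["tcp_rot"]).as_matrix())
E
```

```text
hpost [0.5081 0.1156 0.176 ]
lpost [ 0.4721 -0.2079  0.176 ]
pad [ 0.4607 -0.0219  0.133 ]
edge [ 0.4785 -0.1565  0.155 ]
gtop_h [0.5043 0.0953 0.155 ]
mug [ 0.3903 -0.2387  0.09  ]
mughandle [ 0.373  -0.1701  0.06  ]
cup [0.439  0.1791 0.1   ]
spoonbowl [0.361  0.0379 0.005 ]
sugar [ 0.6972 -0.1863  0.11  ]
bowl [ 0.6368 -0.2596  0.04  ]
hpost_s [0.5139 0.1177 0.176 ]
lpost_s [ 0.4823 -0.2057  0.176 ]
pad_s [ 0.4533 -0.0169  0.133 ]
edge_s [ 0.4761 -0.1504  0.155 ]
0.3255385068470468
o [ 0.4918 -0.0313] y [0.1105 0.9939] x [ 0.9939 -0.1105] yaw -0.11073923445670514 hinge [0.5061 0.0979] pad pred [ 0.4616 -0.0219] edge [ 0.4777 -0.1575] reach pad 0.46213508494735295
hpost 2.42861286636753e-17 0.1477692534235234
lpost 2.7755575615628914e-17 -0.1777692534235234
pad -0.03192711442670703 0.005834428431236535
edge 0.0006122668171785646 -0.12595038968195613
gtop_h -0.001553094108700399 0.1271754916388517
mug -0.07795422605855204 -0.21740100500143436
mughandle -0.10271533738549322 -0.15107090138615287
cup -0.07565479336091305 0.20321344555895332
spoonbowl -0.13757915171127866 0.05430905595126682
sugar 0.22135355748951932 -0.1314141673805374
bowl 0.16941553834075895 -0.2109307675530352
[[ 0.9094  0.4158 -0.    ]
 [ 0.4158 -0.9094 -0.0001]
 [-0.0001  0.0001 -1.    ]]
```

Request:
arm_command(moves=[0,0,0.03,0.15,0.44,0,1,0,0,0.065,0.305,0.889,0,1], grip_force=10)

```text
clock: 0.95
tcp_pos: [0.2947, -0.5194, 0.2224]
tcp_rot: [-3.019, -0.868, -0.0]
ft_force: [0.3, 0.3, 0.3]
grip_width: 0.0744
grip_force: 0.0
```

Request:
arm_command(moves=[0,0,0.03,0.15,0.44,0,1,0,0,0.065,0.305,0.889,0,1])

```text
clock: 1.2
tcp_pos: [0.3194, -0.4478, 0.2227]
tcp_rot: [2.956, 1.064, 0.0]
ft_force: [0.5, 0.4, 0.3]
grip_width: 0.0548
grip_force: 0.0
```

Request:
arm_command(moves=[0,0,0.03,0.15,0.44,0,1,0,0,0.065,0.305,0.889,0,1])

```text
clock: 1.45
tcp_pos: [0.3438, -0.3767, 0.2228]
tcp_rot: [2.88, 1.253, 0.0]
ft_force: [0.1, -0.5, 0.1]
grip_width: 0.0348
grip_force: 0.0
```

Request:
arm_command(moves=[0,0,0.03,0.15,0.44,0,1,0,0,0.065,0.305,0.889,0,1])

```text
clock: 1.7
tcp_pos: [0.3685, -0.3049, 0.2227]
tcp_rot: [2.792, 1.439, 0.0]
ft_force: [0.3, -0.5, 0.2]
grip_width: 0.015
grip_force: 0.0
```

Request:
arm_command(moves=[0,0,0.03,0.15,0.44,0,1,0,0,0.065,0.305,0.889,0,1])

```text
clock: 1.95
tcp_pos: [0.3929, -0.2333, 0.2227]
tcp_rot: [2.692, 1.619, 0.0]
ft_force: [1.0, -0.3, 0.6]
grip_width: 0.0019
grip_force: 0.0
```

Request:
arm_command(moves=[0,0,0.03,0.15,0.44,0,1,0,0,0.065,0.305,0.889,0,1])

```text
clock: 2.2
tcp_pos: [0.4171, -0.1622, 0.2227]
tcp_rot: [2.581, 1.79, -0.0]
ft_force: [-0.5, 0.7, 0.5]
grip_width: 0.0002
grip_force: 0.0
```

Request:
arm_command(moves=[0,0,0.03,0.15,0.44,0,1,0,0,0.065,0.305,0.889,0,1])

```text
clock: 2.45
tcp_pos: [0.4414, -0.091, 0.2227]
tcp_rot: [2.459, 1.954, -0.0]
ft_force: [0.0, -0.0, 0.7]
grip_width: 0.0005
grip_force: 0.0
```

Request:
arm_command(moves=[0,0,0.03,0.15,0.44,0,1,0,0,0.06,0.28,0.889,0,1,0,0,0.06,0.28,0.889,-0.3,1,0,0,0.06,0.28,0.889,-0.6,1,0,0,0.06,0.28,0.889,-0.6,1])

```text
clock: 3.08
tcp_pos: [0.4619, -0.0211, 0.1731]
tcp_rot: [-2.338, -2.094, 0.003]
ft_force: [0.3, -0.3, 0.8]
grip_width: 0.0009
grip_force: 0.0
```

Run:
```python
import cv2
from h import *
a=optics.capture("top");cv2.imwrite("pics/t1.png",cv2.resize(a[170:260,220:350],None,fx=6,fy=6,interpolation=cv2.INTER_CUBIC))
s=status.get_state();print(s["tcp_pos"],s["tcp_rot"],s["ft_force"],s["q"],s["clock"])
```

```text
[ 0.46291775 -0.02135733  0.17439549] [-2.33995635e+00 -2.09469914e+00  1.08713979e-03] [ 0.13857378 -0.84891707  0.76071744] [ 0.64708208 -0.02613965 -0.64161251  1.9382183  -0.01693823  1.22556477
 -0.09911181] 3.125
```

View pics/t1.png

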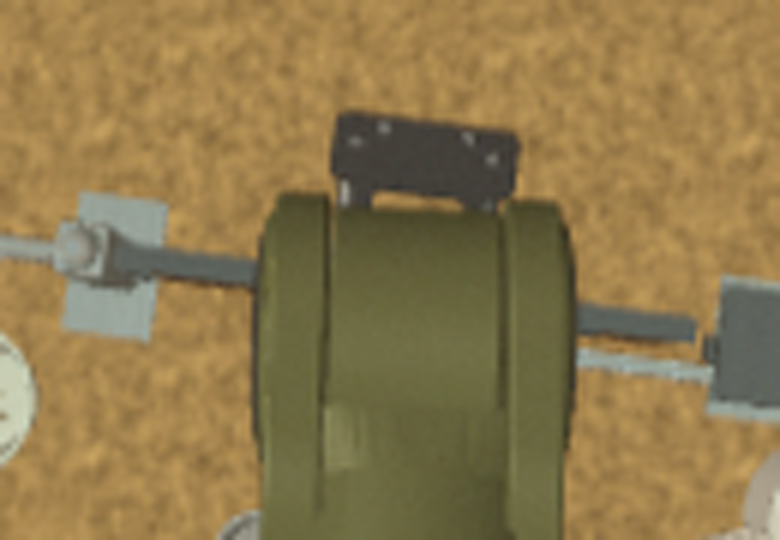

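The picture shows the wrist covering the pad and gate middle; the gate at (690,328) and bar at (640,365) are still shut and level. I'm going down.

Request:
arm_command(moves=[0,0,0,0,0,-0.15,1,0,0,0,0,0,-0.3,1,0,0,0,0,0,-0.42,1,0,0,0,0,0,-0.46,1,0,0,0,0,0,-0.46,1])

```text
clock: 3.75
tcp_pos: [0.4634, -0.0222, 0.1376]
tcp_rot: [-2.342, -2.093, 0.0]
ft_force: [0.3, 0.0, 0.3]
grip_width: 0.0005
grip_force: 0.0
```

Request:
arm_command(moves=[0,0,0,0,0,-0.02,1,0,0,0,0,0,-0.04,1,0,0,0,0,0,-0.04,1])

```text
clock: 4.12
tcp_pos: [0.4635, -0.0222, 0.1346]
tcp_rot: [2.342, 2.094, 0.0]
ft_force: [-0.5, -0.7, -0.3]
grip_width: 0.0005
grip_force: 0.0
```

Request:
arm_command(moves=[0,0,0,0,0,-0.02,1,0,0,0,0,0,-0.02,1])

```text
clock: 4.38
tcp_pos: [0.4636, -0.0222, 0.1331]
tcp_rot: [2.342, 2.093, 0.0]
ft_force: [-0.1, -0.3, 1.8]
grip_width: 0.0003
grip_force: 0.3
```

Request:
arm_command(moves=[0,0,0,0,0,-0.02,1,0,0,0,0,0,-0.04,1,0,0,0,0,0,-0.04,1])

```text
clock: 4.75
tcp_pos: [0.4634, -0.0221, 0.1297]
tcp_rot: [2.342, 2.094, 0.0]
ft_force: [0.3, 0.2, 1.8]
grip_width: 0.0005
grip_force: 0.3
```

Request:
arm_command(moves=[0,0,0,0,0,-0.0125,1,0,0,0,0,0,-0.0125,1])

```text
clock: 5.0
tcp_pos: [0.4634, -0.0222, 0.1287]
tcp_rot: [2.342, 2.094, -0.0]
ft_force: [-0.3, 0.3, 0.6]
grip_width: 0.0002
grip_force: 0.3
```

Request:
arm_command(moves=[0,0,0,0,0,-0.0125,1,0,0,0,0,0,-0.0125,1])

```text
clock: 5.25
tcp_pos: [0.4634, -0.0222, 0.1277]
tcp_rot: [2.342, 2.094, -0.0]
ft_force: [-0.5, 0.2, 0.5]
grip_width: 0.0008
grip_force: 0.3
```

Request:
arm_command(moves=[0,0,0,0,0,-0.0125,1,0,0,0,0,0,-0.0125,1])

```text
clock: 5.5
tcp_pos: [0.4634, -0.0222, 0.1267]
tcp_rot: [2.342, 2.094, -0.0]
ft_force: [-0.1, 0.7, -0.1]
grip_width: 0.0004
grip_force: 0.3
```

Request:
arm_command(moves=[0,0,0,0,0,-0.0125,1,0,0,0,0,0,-0.0125,1])

```text
clock: 5.75
tcp_pos: [0.4634, -0.0222, 0.1257]
tcp_rot: [2.342, 2.094, -0.0]
ft_force: [0.8, 0.9, 1.0]
grip_width: 0.0002
grip_force: 0.3
```

Request:
arm_command(moves=[0,0,0,0,0,-0.0125,1,0,0,0,0,0,-0.0125,1])

```text
clock: 6.0
tcp_pos: [0.4634, -0.0223, 0.1247]
tcp_rot: [2.342, 2.094, -0.0]
ft_force: [-0.7, 0.2, 1.1]
grip_width: 0.0005
grip_force: 0.3
```

Request:
arm_command(moves=[0,0,0,0,0,-0.0125,1,0,0,0,0,0,-0.0125,1])

```text
clock: 6.25
tcp_pos: [0.4634, -0.0223, 0.1237]
tcp_rot: [2.342, 2.094, -0.0]
ft_force: [-0.5, 0.4, 1.0]
grip_width: 0.0007
grip_force: 0.3
```

Request:
arm_command(moves=[0,0,0,0,0,-0.0125,1,0,0,0,0,0,-0.0125,1])

```text
clock: 6.5
tcp_pos: [0.4634, -0.0223, 0.1227]
tcp_rot: [2.342, 2.094, -0.0]
ft_force: [1.1, -0.9, 0.4]
grip_width: 0.0006
grip_force: 0.3
```

Request:
arm_command(moves=[0,0,0,0,0,-0.0125,1,0,0,0,0,0,-0.0125,1])

```text
clock: 6.75
tcp_pos: [0.4634, -0.0223, 0.1217]
tcp_rot: [2.342, 2.094, -0.0]
ft_force: [-0.2, 0.4, 0.7]
grip_width: 0.0007
grip_force: 0.3
```

Run:
```python
import cv2
from h import *
a=optics.capture("scene");cv2.imwrite("pics/s1.png",np.hstack([cv2.resize(x[175:225,185:275],None,fx=4.4,fy=8,interpolation=cv2.INTER_CUBIC) for x in (cv2.imread("pics/scene0.png"),a)]))
print(np.mean([status.get_state()["ft_force"] for _ in range(20)],0))
```

```text
[-0.15886546 -0.36433867  0.22794146]
```

View pics/s1.png

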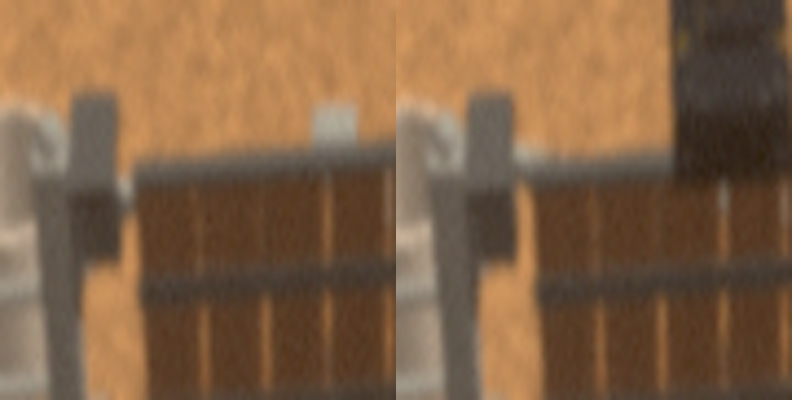

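Left is before, right is now: the bar end has risen, from (124,195) to just above the gate's top corner at (530,155). The lever is following and no strap stop has been felt yet.

Request:
arm_command(moves=[0,0,0,0,0,-0.0125,1,0,0,0,0,0,-0.0125,1])

```text
clock: 7.05
tcp_pos: [0.4634, -0.0223, 0.1207]
tcp_rot: [2.342, 2.094, -0.0]
ft_force: [-0.2, 0.2, 1.2]
grip_width: 0.0003
grip_force: 0.3
```

Request:
arm_command(moves=[0,0,0,0,0,-0.0125,1,0,0,0,0,0,-0.0125,1])

```text
clock: 7.3
tcp_pos: [0.4635, -0.0223, 0.1197]
tcp_rot: [2.342, 2.094, 0.0]
ft_force: [0.5, -0.9, 0.1]
grip_width: 0.0005
grip_force: 0.3
```

Request:
arm_command(moves=[0,0,0,0,0,-0.0125,1,0,0,0,0,0,-0.0125,1])

```text
clock: 7.55
tcp_pos: [0.4635, -0.0222, 0.1187]
tcp_rot: [2.342, 2.094, 0.0]
ft_force: [0.0, -0.1, 1.5]
grip_width: 0.0004
grip_force: 0.3
```

Request:
arm_command(moves=[0,0,0,0,0,-0.0125,1,0,0,0,0,0,-0.0125,1])

```text
clock: 7.8
tcp_pos: [0.4635, -0.0222, 0.1177]
tcp_rot: [2.342, 2.094, 0.0]
ft_force: [1.0, -0.3, 0.4]
grip_width: 0.0006
grip_force: 0.3
```

Request:
arm_command(moves=[0,0,0,0,0,-0.0125,1,0,0,0,0,0,-0.0125,1])

```text
clock: 8.05
tcp_pos: [0.4635, -0.0222, 0.1167]
tcp_rot: [2.342, 2.094, 0.0]
ft_force: [0.2, -0.6, 1.0]
grip_width: 0.0003
grip_force: 0.3
```

Request:
arm_command(moves=[0,0,0,0,0,-0.0125,1,0,0,0,0,0,-0.0125,1])

```text
clock: 8.3
tcp_pos: [0.4635, -0.0223, 0.116]
tcp_rot: [2.342, 2.093, 0.0]
ft_force: [-0.8, 0.1, 1.6]
grip_width: 0.0003
grip_force: 1.1
```

Request:
arm_command(moves=[0,0,0,0,0,-0.006,1,0,0,0,0,0,-0.006,1])

```text
clock: 8.55
tcp_pos: [0.4636, -0.0223, 0.1157]
tcp_rot: [2.342, 2.093, 0.0]
ft_force: [-1.5, 0.1, 6.0]
grip_width: 0.0004
grip_force: 2.3
```

Firm stop at the strap (6 N, lever ≈0.26 rad). I'll back off slightly and plan the arc.

Run:
```python
from h import *
H=np.array([.5061,.0979]);y=np.array([.1105,.9939]);x=np.array([.9939,-.1105])
R=lambda t:np.array([[np.cos(t),-np.sin(t)],[np.sin(t),np.cos(t)]])
P=lambda t,n=.021:H+R(t)@(-y*.1235-x*n)
p0=np.array([.4635,-.0223]);print("to contact",(P(0)-p0)/.08)
seg=[0,.1,.25,.5,.8,1.1,1.4,1.56]
for a,b in zip(seg,seg[1:]):
    n=int(max(3,np.ceil((b-a)/.05)))
    print(a,b,np.linalg.norm(P(a)))
    for k in range(1,n+1):
        t=a+(b-a)*k/n;print(" ",np.round(np.r_[(t-a)/2,(P(t)-P(a))/.08],3))
```

```text
to contact [ 0.10101687 -0.00282687]
0 0.1 0.47211904971272345
  [ 0.017  0.05  -0.014]
  [ 0.033  0.101 -0.025]
  [ 0.05   0.152 -0.036]
0.1 0.25 0.48444115157248185
  [ 0.025  0.077 -0.012]
  [ 0.05   0.155 -0.02 ]
  [ 0.075  0.233 -0.024]
0.25 0.5 0.5031906874190772
  [ 0.025  0.078 -0.   ]
  [0.05  0.156 0.003]
  [0.075 0.234 0.011]
  [0.1   0.312 0.022]
  [0.125 0.389 0.037]
0.5 0.8 0.5340969902695875
  [0.021 0.065 0.016]
  [0.043 0.13  0.035]
  [0.064 0.193 0.057]
  [0.086 0.256 0.081]
  [0.107 0.317 0.108]
  [0.129 0.377 0.137]
  [0.15  0.436 0.17 ]
0.8 1.1 0.5685409594795695
  [0.021 0.057 0.035]
  [0.043 0.113 0.072]
  [0.064 0.168 0.111]
  [0.086 0.22  0.153]
  [0.107 0.271 0.197]
  [0.129 0.32  0.243]
  [0.15  0.367 0.291]
1.1 1.4 0.5978980745944311
  [0.025 0.052 0.059]
  [0.05  0.101 0.12 ]
  [0.075 0.147 0.183]
  [0.1   0.189 0.249]
  [0.125 0.228 0.317]
  [0.15  0.264 0.386]
1.4 1.56 0.6204277551372286
  [0.02  0.026 0.057]
  [0.04  0.05  0.115]
  [0.06  0.071 0.174]
  [0.08  0.09  0.233]
```

Request:
arm_command(moves=[0,0,0,0,0,0.005,1,0,0,0,0.04,-0.004,0.005,1,0,0,0,0.06,-0.006,0.005,1,0,0,0,0.06,-0.006,0.005,1])

```text
clock: 9.05
tcp_pos: [0.4678, -0.0221, 0.1155]
tcp_rot: [-2.341, -2.093, 0.001]
ft_force: [-3.7, 2.5, 3.7]
grip_width: 0.0002
grip_force: 2.4
```

Request:
arm_command(moves=[0,0,0,0.015,-0.002,0,1,0,0,0,0.03,-0.003,0,1,0,0,0,0.03,-0.003,0,1])

```text
clock: 9.43
tcp_pos: [0.471, -0.0228, 0.1157]
tcp_rot: [2.342, 2.094, 0.001]
ft_force: [-2.3, 2.5, 4.0]
grip_width: 0.0003
grip_force: 1.8
```

Run:
```python
from h import *
for i in range(3):
    optics.capture("scene") ; s=status.get_state();print(s["tcp_pos"],s["ft_force"],s["ft_torque"])
```

```text
[ 0.47095758 -0.02278403  0.11569521] [-2.09293522  2.36418922  2.50192131] [ 0.44006374  0.39819414 -0.04605737]
[ 0.47092924 -0.02282553  0.11569846] [-2.25196033  1.63737628  3.21909844] [ 0.51132352  0.42252683 -0.06746191]
[ 0.47090895 -0.02280615  0.11572188] [-2.48508329  2.61554624  2.55146973] [0.50288294 0.33188057 0.00294308]
```

Request:
arm_command(moves=[0,0,0.01,0.03,-0.006,0,1,0,0,0.02,0.06,-0.015,0,1,0,0,0.02,0.06,-0.015,0,1])

```text
clock: 9.95
tcp_pos: [0.4758, -0.0241, 0.1158]
tcp_rot: [2.299, 2.14, 0.001]
ft_force: [-2.1, 2.7, 4.4]
grip_width: 0.0006
grip_force: 2.5
```

Run:
```python
import cv2
from h import *
a=optics.capture("scene");b=optics.capture("top");s=status.get_state();print(s["tcp_pos"],s["ft_force"])
cv2.imwrite("pics/s2.png",np.hstack([cv2.resize(a[175:225,185:275],None,fx=4.4,fy=8,interpolation=cv2.INTER_CUBIC),cv2.resize(b[195:245,300:390],None,fx=4.4,fy=8,interpolation=cv2.INTER_CUBIC)]))
```

```text
[ 0.47578667 -0.0241525   0.11577796] [-1.57415772  2.96293974  3.65877388]
```

View pics/s2.png

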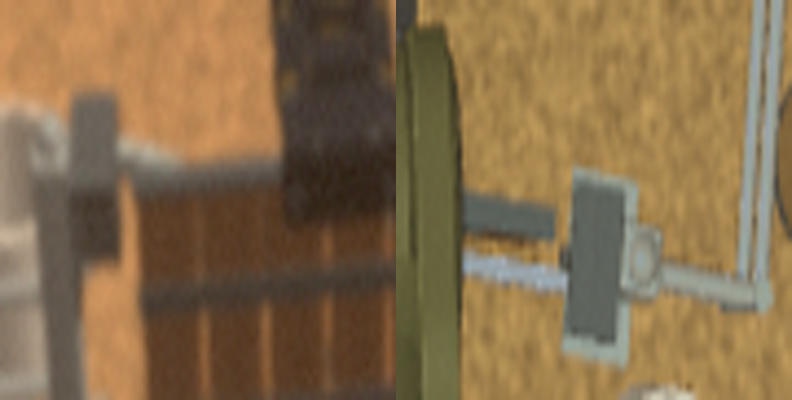

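The gate edge in the top view (right half) has moved about 5 mm into the bay, to (555,222), with the bar raised and the forces low. It's free, so I'm carrying on along the arc.

Request:
arm_command(moves=[0,0,0.017,0.05,-0.012,0,1,0,0,0.033,0.101,-0.022,0,1,0,0,0.05,0.152,-0.032,0,1])

```text
clock: 10.42
tcp_pos: [0.4873, -0.0265, 0.1157]
tcp_rot: [-2.188, -2.254, 0.001]
ft_force: [-4.3, 3.3, 5.4]
grip_width: 0.0003
grip_force: 3.6
```

Request:
arm_command(moves=[0,0,0.025,0.077,-0.012,0,1,0,0,0.05,0.155,-0.02,0,1,0,0,0.075,0.233,-0.024,0,1])

```text
clock: 10.8
tcp_pos: [0.507, -0.0291, 0.1156]
tcp_rot: [2.012, 2.411, 0.001]
ft_force: [-0.3, 1.5, 1.1]
grip_width: 0.0002
grip_force: 1.0
```

Run:
```python
import cv2
from h import *
a=optics.capture("scene");b=optics.capture("top");s=status.get_state();print(s["tcp_pos"],s["tcp_rot"],s["ft_force"],s["q"])
y=np.array([.1105,.9939]);x=np.array([.9939,-.1105]);H=np.array([.5061,.0979])
cv2.imwrite("pics/s3.png",np.hstack([cv2.resize(a[170:230,180:300],None,fx=3.3,fy=6,interpolation=cv2.INTER_CUBIC),cv2.resize(b[185:245,270:390],None,fx=3.3,fy=6,interpolation=cv2.INTER_CUBIC)]))
r=np.array(s["tcp_pos"][:2])-H
th=2*np.arctan2(s["tcp_rot"][1],s["tcp_rot"][0])-1.46;print("tool turn",th, "rail",r@x,r@y)
```

```text
[ 0.50758276 -0.02933782  0.11569887] [2.01342215e+00 2.40881553e+00 1.87490892e-03] [ 1.49410536  0.31505397 -0.48261323] [ 0.62711356  0.14987007 -0.6639097   1.91214311  0.10343893  1.11082241
  0.10118302]
tool turn 0.2891425890585926 rail 0.015533495070542734 -0.12629782586403862
```

View pics/s3.png

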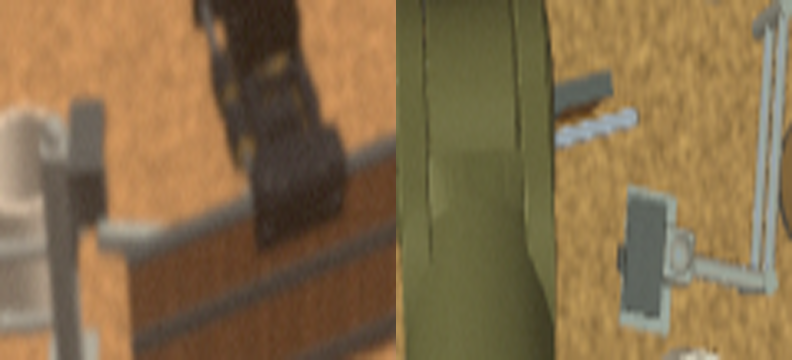

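The gate is about 0.27 rad open, with its edge at (612,85) in the right half, and the bar is still raised and past the catch. Next I compute the rest of the arc.

Run:
```python
from h import *
H=np.array([.5061,.0979]);y=np.array([.1105,.9939]);x=np.array([.9939,-.1105])
R=lambda t:np.array([[np.cos(t),-np.sin(t)],[np.sin(t),np.cos(t)]])
P=lambda t,n=.021:H+R(t)@(-y*.1235-x*n)
seg=[.29,.69,1.09,1.41,1.57]
for a,b in zip(seg,seg[1:]):
    n=int(round((b-a)/.04))
    print(a,b,P(a),P(b))
    for k in range(1,n+1):
        t=a+(b-a)*k/n;print(" ",np.round(np.r_[(t-a)/2,(P(t)-P(a))/.08],3))
```

```text
0.29 0.69 [ 0.50745884 -0.02736831] [ 0.55613335 -0.01695059]
  [0.02  0.063 0.002]
  [0.04  0.125 0.006]
  [0.06  0.187 0.013]
  [0.08  0.249 0.023]
  [0.1   0.311 0.035]
  [0.12  0.372 0.049]
  [0.14  0.432 0.066]
  [0.16  0.492 0.085]
  [0.18  0.551 0.106]
  [0.2   0.608 0.13 ]
0.69 1.09 [ 0.55613335 -0.01695059] [0.5969087 0.0115995]
  [0.02  0.057 0.026]
  [0.04  0.113 0.055]
  [0.06  0.167 0.085]
  [0.08  0.221 0.118]
  [0.1   0.273 0.153]
  [0.12  0.323 0.19 ]
  [0.14  0.372 0.229]
  [0.16 0.42 0.27]
  [0.18  0.466 0.312]
  [0.2   0.51  0.357]
1.09 1.41 [0.5969087 0.0115995] [0.61944608 0.04454589]
  [0.02  0.042 0.046]
  [0.04  0.083 0.094]
  [0.06  0.121 0.144]
  [0.08  0.157 0.195]
  [0.1   0.192 0.247]
  [0.12  0.224 0.301]
  [0.14  0.254 0.356]
  [0.16  0.282 0.412]
1.41 1.57 [0.61944608 0.04454589] [0.62649862 0.06328546]
  [0.02  0.026 0.057]
  [0.04  0.049 0.115]
  [0.06  0.07  0.174]
  [0.08  0.088 0.234]
```

Request:
arm_command(moves=[0,0,0.02,0.063,0.002,0,1,0,0,0.04,0.125,0.006,0,1,0,0,0.06,0.187,0.015,0,1,0,0,0.08,0.249,0.026,0,1,0,0,0.1,0.311,0.04,0,1,0,0,0.12,0.372,0.055,0,1,0,0,0.14,0.432,0.075,0,1,0,0,0.16,0.492,0.095,0,1,0,0,0.18,0.551,0.12,0,1,0,0,0.2,0.608,0.145,0,1])

```text
clock: 12.15
tcp_pos: [0.5552, -0.0169, 0.1157]
tcp_rot: [1.492, 2.764, 0.0]
ft_force: [-0.6, -1.6, 0.9]
grip_width: 0.0004
grip_force: 0.8
```

Run:
```python
import cv2
from h import *
a=optics.capture("scene");b=optics.capture("top");s=status.get_state();print(s["tcp_pos"],s["tcp_rot"],s["ft_force"],s["q"],s["clock"])
print(2*np.arctan2(s["tcp_rot"][1],s["tcp_rot"][0])-1.46)
cv2.imwrite("pics/s4.png",np.hstack([cv2.resize(a[160:240,170:330],None,fx=2.5,fy=5,interpolation=cv2.INTER_CUBIC),cv2.resize(b[150:240,230:390],None,fx=2.5,fy=400/90,interpolation=cv2.INTER_CUBIC)]))
```

```text
[ 0.55555994 -0.0160701   0.11577743] [1.49358171e+00 2.76366255e+00 2.37841811e-03] [0.06648619 0.19423541 1.26546483] [ 0.60110086  0.27102268 -0.70621168  1.79960105  0.19111649  1.139696
  0.41254273] 12.25
0.6906516882087641
```

View pics/s4.png

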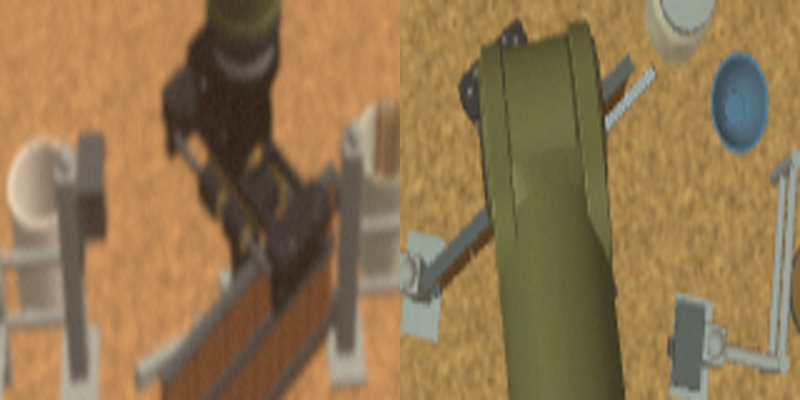

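The gate stands at about 0.69 rad with the tool still on pad and face, the bar raised and clear of the jar at (680,20). Continuing.

Request:
arm_command(moves=[0,0,0.02,0.057,0.026,0,1,0,0,0.04,0.113,0.055,0,1,0,0,0.06,0.167,0.085,0,1,0,0,0.08,0.221,0.118,0,1,0,0,0.1,0.273,0.153,0,1,0,0,0.12,0.323,0.19,0,1,0,0,0.14,0.372,0.229,0,1,0,0,0.16,0.42,0.27,0,1,0,0,0.18,0.466,0.312,0,1,0,0,0.2,0.51,0.357,0,1])

```text
clock: 13.5
tcp_pos: [0.5961, 0.0115, 0.1157]
tcp_rot: [0.914, 3.005, -0.0]
ft_force: [1.0, -0.8, -0.1]
grip_width: 0.0001
grip_force: 0.8
```

Request:
arm_command(moves=[0,0,0.02,0.042,0.046,0,1,0,0,0.04,0.083,0.094,0,1,0,0,0.06,0.121,0.144,0,1,0,0,0.08,0.157,0.195,0,1,0,0,0.1,0.192,0.247,0,1,0,0,0.12,0.224,0.301,0,1,0,0,0.14,0.254,0.356,0,1,0,0,0.16,0.282,0.412,0,1])

```text
clock: 14.5
tcp_pos: [0.6185, 0.0448, 0.1158]
tcp_rot: [0.423, 3.113, 0.0]
ft_force: [0.9, -1.2, 0.8]
grip_width: 0.0003
grip_force: 0.8
```

Run:
```python
import cv2
from h import *
a=optics.capture("scene");b=optics.capture("top");s=status.get_state();print(s["tcp_pos"],s["tcp_rot"],s["ft_force"],s["q"],s["clock"])
print(2*np.arctan2(s["tcp_rot"][1],s["tcp_rot"][0])-1.46)
cv2.imwrite("pics/s5.png",np.hstack([cv2.resize(a[160:260,170:330],None,fx=2.5,fy=4,interpolation=cv2.INTER_CUBIC),cv2.resize(b[110:240,190:350],None,fx=2.5,fy=400/130,interpolation=cv2.INTER_CUBIC)]))
```

```text
[0.61819492 0.0459735  0.11570638] [-4.23383212e-01 -3.11256582e+00 -2.28898945e-03] [ 0.58128575  1.24993055 -0.16771628] [ 0.52495891  0.44919334 -0.81409326  1.6368859   0.34323951  1.20540939
  0.93653982] 14.6
-4.871980901117878
```

View pics/s5.png

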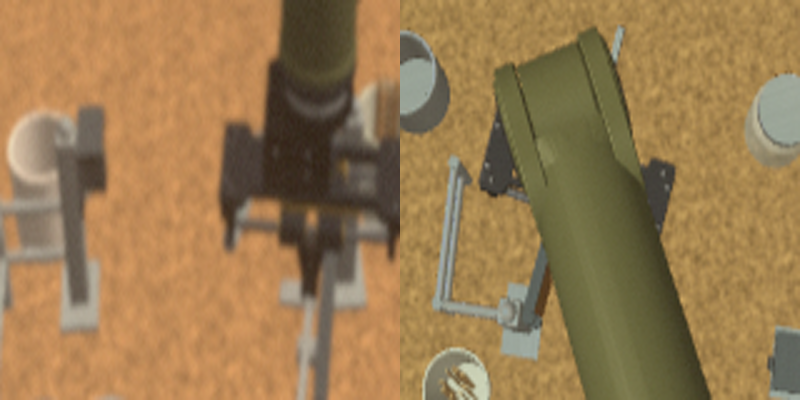

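The gate is about 1.4 rad open, lever still held and nothing touched. Now the last slow part of the swing, then a gentle lift to release the lever.

Request:
arm_command(moves=[0,0,0.015,0.019,0.042,0,1,0,0,0.03,0.037,0.086,0,1,0,0,0.045,0.054,0.13,0,1,0,0,0.06,0.07,0.174,0,1,0,0,0.07,0.08,0.205,0,1,0,0,0.077,0.086,0.225,0,1,0,0,0.08,0.088,0.234,0,1,0,0,0.08,0.088,0.234,0,1])

```text
clock: 15.6
tcp_pos: [0.6253, 0.0633, 0.1157]
tcp_rot: [0.177, 3.136, 0.0]
ft_force: [-0.8, -0.6, 0.2]
grip_width: 0.0005
grip_force: 0.4
```

Request:
arm_command(moves=[0,0,0,0,-0.02,0.03,1,0,0,0,0,-0.03,0.07,1,0,0,0,0,-0.03,0.12,1,0,0,0,0,-0.03,0.17,1,0,0,0,0,-0.03,0.22,1,0,0,0,0,-0.03,0.28,1,0,0,0,0,-0.03,0.4,1,0,0,0,0,-0.03,0.6,1,0,0,0,0,-0.03,0.8,1,0,0,0,0,-0.03,1,1])

```text
clock: 16.85
tcp_pos: [0.6255, 0.0609, 0.1973]
tcp_rot: [0.177, 3.136, 0.0]
ft_force: [0.3, 0.4, 0.1]
grip_width: 0.0005
grip_force: 0.0
```

Request:
arm_command(moves=[0,0,0,0,0,0.3,1,0,0,0,0,-0.3,0.6,1,0,0,0,0,-0.7,0.8,1,0,0,0,0,-1,0.8,1,0,0,0,0,-1,0.8,1])

```text
clock: 17.48
tcp_pos: [0.6255, -0.0219, 0.2603]
tcp_rot: [0.184, 3.136, -0.001]
ft_force: [0.1, 0.8, -0.6]
grip_width: 0.0004
grip_force: 0.0
```

Request:
arm_command(moves=[0,0,0,0,-0.5,0,1,0,0,0,0,-1,0,1,0,0,0,0,-1,0,1])

```text
clock: 17.85
tcp_pos: [0.6251, -0.1025, 0.2593]
tcp_rot: [-0.185, -3.135, 0.001]
ft_force: [-0.3, 0.3, -0.5]
grip_width: 0.0006
grip_force: 0.0
```

Run:
```python
import cv2
from h import *
a=optics.capture("scene");b=optics.capture("top");s=status.get_state();print(s["tcp_pos"],s["ft_force"],s["clock"])
cv2.imwrite("pics/s6.png",np.hstack([cv2.resize(a[150:300,130:370],(400,400),interpolation=cv2.INTER_CUBIC),cv2.resize(b[100:270,190:360],(400,400),interpolation=cv2.INTER_CUBIC)]))
```

```text
[ 0.62526464 -0.09739842  0.25974925] [-0.44937778 -0.10586187 -0.19476258] 17.95
```

View pics/s6.png

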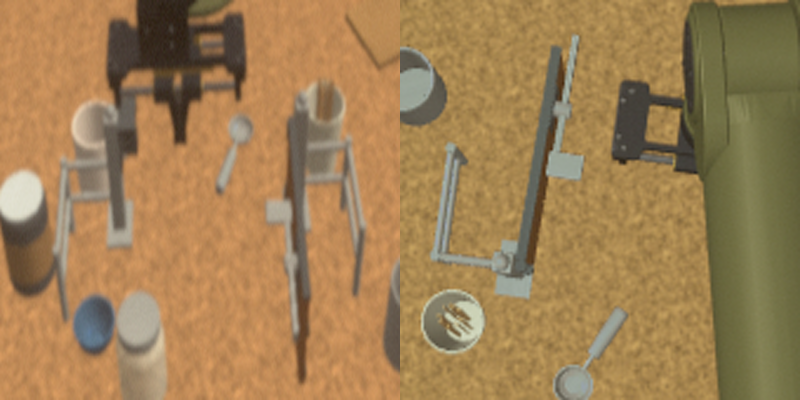

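The last picture shows the gate standing about 1.55 rad open. The bar lies level along its face, the arm is clear and the bystanders are where they were. Handing it in.

```bash
python3 -c "
from bench import arm
print(arm.sign_off())"
```

```text
the job is handed in; nothing more can be done
None
```

The gate stands open at about 1.55 rad with the latch bar dropped back level, the other things on the counter look undisturbed, and the job was handed in at about 18 s.

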